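Press a tube stopper home on the bench stoppering press

ROBOT

A 6-joint arm with a two-finger parallel gripper is mounted at the origin on the work surface. World frame = base frame: x ahead of the robot, y to its left, z up, the work surface at z = 0. Lengths are in m, angles in rad, forces in N, time in s.
With the tool pointing down it reaches from about 0.35 to 0.775 m from the base axis. Payload 5.5 kg.
Tool frame: the origin (TCP) lies midway between the tips of the shut fingers; the grasp point (between the pads) lies grasp_offset behind it (grasp_offset is the distance from the TCP to the grasp point, in m); z points along the fingers, y is the line along which they close (so a half turn about z gives the same grasp; the last joint's range is limited). The gripper opens to 85 mm and grips with 20 to 120 N. Pads are 22 mm wide; open, the fingers measure 114 mm over their backs; the gripper's body (76 mm by 85 mm) begins 54 mm behind the grasp point. The pads swing forward as they close: fully open they stand 13 mm farther back than shut.
Start: joints at [-1.332, 0.313, 0.046, 1.304, 0, 1.431], TCP at [0.213, -0.534, 0.231] pointing down, gripper open.
Joint ranges: [-2.76, 2.76], [-0.86, 1.69], [-1.03, 1.26], [-2.2, 2.34], [-1.47, 1.5], [-3.14, 3.14]. Speed limits (rad/s): [2.57, 2.57, 3.14, 3.14, 3.14, 3.14].

INTERFACE

Orientations are given as a unit quaternion [w, x, y, z].
In Python, from workcell import * gives the robot as it stands.
- The arm moves only by the tool step_arm, never from a script. Its argument "deltas" is a list of rows, each a list of 7 numbers: the shift along the world's x, y, z in mm, then the turn, a rotation vector about the world's x, y, z in degrees, then the gripper's target within -1 to 1 (fully open at 1, half-way at 0, shut at -1). A call has 1 to 5 rows; each row shifts and turns the commanded pose from where the row before left it; what a row does not reach is not made up. A row lasts 1/10 s, in which the tool goes at most 50 mm and 8.59 degrees, less where a joint would pass 70% of its speed; a pose out of reach is approached as far as the arm can. A call is refused whole if a number of a shift passes 50 or a number of a turn 8.59, either way. A call with a gripper value outside its range is refused whole. The fingers move at their own pace and stop on an object; "newtons" is the grip in N (left out, the last holds). Time passes only in rows, so rows that do not move let the fingers close. It gives the time, the measured TCP pose, the force, the opening and the grip force at its end, in the units of the state.
- get_state(): the state, without advancing time (a new reading comes with each control period).
- read_camera(name): name is "scene" or "top" or "wrist"; returns a dict with "image" (400x640x3 uint8, red, green, blue), "z_map" (400x640 float32, m along the optical axis (not along the pixel's ray), 0 where there is no reading), "K" (3x3 intrinsics, pixels), "world_from_camera" (4x4, takes a point from camera to world coordinates). Camera axes: x right, y down, z forward; pixel columns grow to the right and rows downward; lengths in m; the calibration is good to about 2 mm. A picture is of the moment at which its call begins.
- hand_in(): hands the job in; it is judged then, once.
The state is a dict: "clock": time; "joint_pos": joint angles; "qvel": joint speeds; "tau": joint torques, N m; "tcp_pos": TCP position; "orientation": TCP orientation; "wrist_force": force on the tool from outside, world axes, zero at the start; "ft_torque": the same for the moment, N m; "finger_gap": finger opening in m; "grip_force": force on a finger pad.
Only numpy, scipy, OpenCV 4.12 (cv2) and the standard library are available. Lean on these libraries where they do the work, as an engineer would, in place of code of your own. Each camera call takes 0.05 s, during which the arm holds its last target. There are 200 camera calls.

TASK

Take the sample tube with the orange stopper from the tray, lay it in the sloping cradle of the stoppering press with its stopper towards the plunger, and let go of it. Then flip the red safety catch right over to its other side, and only after that pull the black-knobbed lever all the way to its stop against its spring, so that the stopper is pressed fully into the tube. Finish while still holding the lever there with the gripper, and leave the other tubes and the things on the bench where they are.

Things in the scene. Friction and masses are not known exactly. Their poses are not given: they have to be found in the camera images.
- tube_center (a point): Centre of the tube with the orange stopper: rigid, round, grey-white with a white label, 16 mm in diameter, about 42 g, lying in the tray, its axis 40 mm above the bench. x runs along the tube to the stopper. Foot 50 mm from this point along -x; the orange cap (19 mm in diameter, 14 mm long) ends 55 mm along +x, 50 mm once pressed home. Grip it at the middle, across its 16 mm.
- stopper_top (a point): Centre of the outer end face of the orange stopper.
- stopper (a joint): How far the orange stopper has been pushed into its tube, in m: 0 at the start (standing 5 mm proud), 0.005 fully home. It moves stiffly, at about 3 N, and stays where it is pushed.
- tray: White fixed tray, 115 x 190 x 12 mm, origin under its centre. Three places 60 mm apart along its y, each of two V saddles 10 mm thick, centred 28 mm either side of the tube's middle (46 mm free between them). Tubes lie along its x, stoppers to +x; saddle tops are at the tube axis, 40 mm above the bench. Which place holds which tube varies.
- press: Cream-coloured stoppering press fixed to the bench, base 270 x 130 x 14 mm. Origin on the bench, 10 mm from the base's centre; x runs along the press from the cradle (nearest the robot) to the lever (farthest), z up. It may stand left or right of the robot's middle, turned a little.
- cradle: Sloping cradle of the press: two black V saddles 10 mm thick, 28 mm either side of this origin (46 mm free between for fingers, 30 mm deep below the tube's axis), tops level with the tube axis, and a steel foot stop at the lower end. Origin, 95 mm above the bench: the tube's centre when its foot meets the stop. x runs up the slope (0.25 rad) to the plunger, along the tube; z square to the slope.
- catch (a joint): Red safety catch, in rad: 0 to about 0.2 at the start, leaning over to the press's -y side across the lever's path, which it blocks; 1.8 flipped right over, leaning to the +y side. It stays where it is left (light friction, under 1 N at the edge).
- catch_edge (a point): Point on the free edge of the red catch, a 65 mm wide (along the press's x), 5 mm thick leaf with a 10 mm thick rounded edge; 60 mm from its hinge and 20 mm towards the robot from the middle of the edge. It swings up and over in an arc about the catch hinge. At joint value q the leaf leans 0.9 - q rad from vertical towards the press's -y.
- catch_hinge (a point): Point on the catch's hinge line opposite catch_edge, 139 mm above the bench; the hinge runs along the press's x axis.
- lever (a joint): Lever, in rad: 0 at rest, leaning 0.45 rad from vertical away from the robot (to the press's +x); 0.85 fully pulled, leaning 0.40 rad towards the press's -x. A spring always returns it to 0 when let go; pulling needs about 1 to 8 N at the knob. It drives the plunger 43 mm per rad, through a spring.
- lever_knob (a point): Centre of the black ball knob, 28 mm in diameter, at the lever's end, 150 mm from the lever's hinge.
- lever_hinge (a point): Point on the lever's hinge line in the lever's middle plane, 85 mm above the bench; the hinge is parallel to the press's y axis.
- plunger: White round sprung plunger of the press, 22 mm in diameter; origin: centre of the face that presses on the stopper, which waits 80 mm up the slope from the cradle's origin. A tube laid with its foot up to 20 mm short of the stop is fine: the plunger pushes it down to the stop.
- tube_black_center (a point): Centre of a like tube with a black stopper, lying in the tray; to be left there.
- tube_blue_center (a point): Centre of a like tube with a blue stopper, lying in the tray; to be left there.
- bottle: Amber reagent bottle, 60 mm in diameter, 140 mm tall; origin under its base. Leave alone.
- beaker: Pale open beaker, 70 mm in diameter, 90 mm tall; origin under its base. Leave alone.
- jar: White jar with a blue lid, 60 mm in diameter, 70 mm tall; origin under its base. Leave alone.
- dish: Clear flat dish, 90 mm in diameter, 14 mm tall; origin under its base. Leave alone.
- timer: Grey bench timer, 60 x 75 x 22 mm; origin under its base. Leave alone.

How it is judged:
By the outcome, as a careful person would: the job done as asked, in the order asked, and still so for the second after the job is handed in, while the arm keeps its last pose, push and grip.
It also fails if it takes over 72 s, if anything falls off the work surface, if the arm or the gripper's body presses on something with over 40 N, if the wrist force passes 120 N, or if a joint passes its speed limit or range.

## Working session

There is one attempt and no reset: what is moved stays moved. The work goes in short steps, Python scripts to look and compute and a tool call to move; the robot and the scene stay as the last step left them, time stands still between calls to the robot, and variables do not carry over. Pictures are saved under pics/ and viewed, at most 10 in all, crops included, and the job is handed in when it is done.

Besides the shell and the picture viewer there is one more tool, called after "Emit:" in YAML: its name, and indented under it one key for each argument. step_arm: Moves the arm, as the interface text tells. Its arguments: {"type":"object","properties":{"deltas":{"type":"array","items":{"type":"array","items":{"type":"number"}}},"newtons":{"type":"number"}},"required":["deltas"]}

```bash
mkdir -p pics; cat > h.py <<'E'
from workcell import *
import numpy as np, cv2
def cam(n,save=None):
    c=read_camera(n)
    if save: cv2.imwrite('pics/'+save,c['image'][:,:,::-1])
    return c
def pts(c):
    z=c['z_map'];v,u=np.mgrid[:z.shape[0],:z.shape[1]]
    K=c['K'];T=c['world_from_camera']
    p=np.stack([(u-K[0,2])/K[0,0]*z,(v-K[1,2])/K[1,1]*z,z],-1)
    w=p@T[:3,:3].T+T[:3,3]; w[z==0]=np.nan
    return w
def hsv(c): return cv2.cvtColor(c['image'],cv2.COLOR_RGB2HSV)
E
python3 - <<'E'
from h import *
s=get_state();print(s)
a=cam('top','top1.png');b=cam('scene','scene1.png')
for c in(a,b):print(c['world_from_camera'].round(3),c['K'])
np.savez('c1.npz',ti=a['image'],tw=pts(a),si=b['image'],sw=pts(b))
E
```

```text
{'clock': 0.0, 'joint_pos': array([-1.33159545e+00,  3.14042330e-01,  4.49723651e-02,  1.30359970e+00,
       -2.23297926e-05,  1.43122219e+00]), 'qvel': array([-0.00083622,  0.00010001, -0.00087224,  0.00129948,  0.00097784,
        0.00124549]), 'tau': array([-2.08617882e-05, -4.80629468e+01,  2.98530793e+01,  1.95991178e-02,
       -3.57660099e-05,  1.30062936e-06]), 'tcp_pos': array([ 0.21250031, -0.53373815,  0.23038232]), 'orientation': array([-9.34949834e-04,  9.82119293e-01,  1.88257317e-01, -5.77903181e-05]), 'wrist_force': array([0.54670628, 0.77725859, 0.99896825]), 'ft_torque': array([-0.00508643,  0.02658538,  0.02142962]), 'grip_force': 0.0, 'finger_gap': 0.0854188269802025}
[[ 0.045 -0.975  0.218  0.344]
 [-0.999 -0.045  0.008  0.006]
 [ 0.002 -0.218 -0.976  1.381]
 [ 0.     0.     0.     1.   ]] [[376.33533469   0.         326.68554638]
 [  0.         376.33533469 205.19342524]
 [  0.           0.           1.        ]]
[[-0.533  0.565 -0.63   1.481]
 [ 0.846  0.369 -0.385  0.535]
 [ 0.015 -0.738 -0.674  1.087]
 [ 0.     0.     0.     1.   ]] [[518.2125422    0.         317.58715761]
 [  0.         518.2125422  201.07945898]
 [  0.           0.           1.        ]]
```

View pics/top1.png

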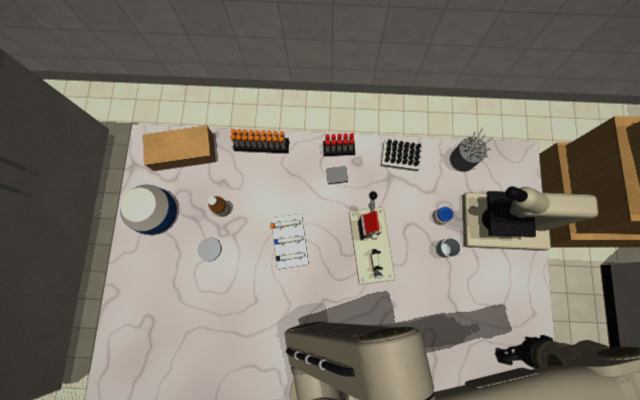

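View pics/scene1.png

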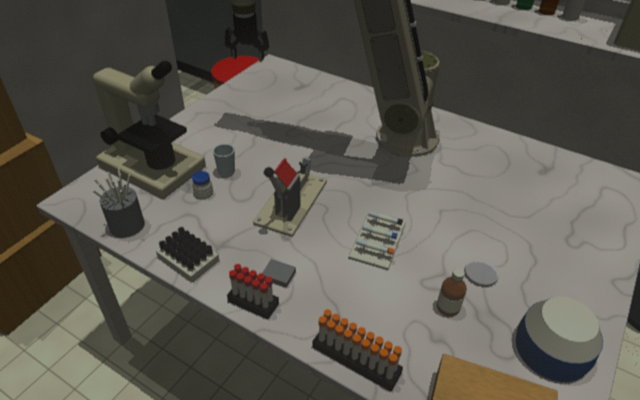

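The top view shows the orange-stoppered tube at about (273,226) to (302,222), in the tray place farthest from the robot. The press base centre is near (372,245), the knob at (373,195), the red catch at (371,222) and the cradle at (376,262). The scene view agrees: the catch is at (287,172) and the knob at (270,172).

```bash
python3 - <<'E'
from h import *
d=np.load('c1.npz')
for n in 'ts':
    im=d[n+'i'];w=d[n+'w'];H=cv2.cvtColor(im,cv2.COLOR_RGB2HSV).astype(int);h,s,v=H[...,0],H[...,1],H[...,2]
    x,y,z=w[...,0],w[...,1],w[...,2]
    reg=(x>.3)&(x<.85)&(y>-.35)&(y<.35)
    def rep(k,m):
        m=m&reg
        if m.sum():print(n,k,m.sum(),np.nanmedian(w[m],0).round(4),np.nanmin(w[m],0).round(3),np.nanmax(w[m],0).round(3))
    tr=reg&(y>.03)&(y<.28)&(x<.8)
    rep('orange',(h>3)&(h<20)&(s>150)&(v>90)&tr&(z<.1))
    rep('blue',(h>100)&(h<130)&(s>130)&tr)
    rep('red',((h<4)|(h>174))&(s>150)&(y<.1)&(z>.1))
    rep('knob',(v<60)&(z>.17))
    rep('blk',(v<60)&(z>.07)&(z<.13)&(y<0))
    def rect(k,m):
        m=(m&reg).astype(np.uint8)
        q,l,st,_=cv2.connectedComponentsWithStats(m);i=1+st[1:,4].argmax()
        print(n,k,st[i,4]);P=w[l==i][:,:2].astype(np.float32);r=cv2.minAreaRect(P*1000);print(r)
    rect('base',(z>.007)&(z<.022)&(s>25)&(v>110)&(y<.03))
    rect('tray',(z>.006)&(z<.02)&(y>.03))
    rect('press any',(z>.008)&(y<.03)&(y>-.2)&(x<.75))
E
```

```text
t orange 14 [0.5594 0.2096 0.0479] [0.553 0.202 0.044] [0.568 0.214 0.054]
t blue 12 [0.5014 0.1911 0.0491] [0.496 0.187 0.043] [0.507 0.195 0.052]
t red 257 [ 0.5656 -0.1303  0.1702] [ 0.53  -0.152  0.142] [ 0.598 -0.106  0.197]
t knob 43 [ 0.6408 -0.1281  0.2305] [ 0.629 -0.138  0.223] [ 0.651 -0.119  0.238]
t blk 83 [ 0.5242 -0.1168  0.0942] [ 0.415 -0.177  0.073] [ 0.584 -0.098  0.129]
t base 1808
((509.9620666503906, -150.19915771484375), (269.13604736328125, 130.41217041015625), 9.667616844177246)
t tray 1150
((511.2715148925781, 147.60968017578125), (189.99429321289062, 119.01142883300781), 11.365177154541016)
t press any 2378
((543.0971069335938, -144.24575805664062), (336.7210998535156, 129.78907775878906), 9.302885055541992)
s orange 20 [0.5701 0.2115 0.0478] [0.558 0.205 0.043] [0.576 0.218 0.052]
s blue 10 [0.5104 0.1938 0.0458] [0.505 0.189 0.042] [0.515 0.198 0.051]
s red 301 [ 0.5717 -0.1286  0.1664] [ 0.539 -0.151  0.143] [ 0.605 -0.106  0.192]
s knob 98 [ 0.6488 -0.1243  0.2232] [ 0.621 -0.136  0.172] [ 0.661 -0.114  0.236]
s blk 402 [ 0.5821 -0.1075  0.0978] [ 0.403 -0.177  0.07 ] [ 0.608 -0.095  0.13 ]
s base 766
((510.84320068359375, -122.78941345214844), (271.3327941894531, 74.77079772949219), 8.154691696166992)
s tray 1276
((520.2161254882812, 149.9214324951172), (195.20875549316406, 115.33197784423828), 11.174775123596191)
s press any 3011
((521.119140625, -147.93246459960938), (284.1915283203125, 130.7004852294922), 9.106890678405762)
```

Emit:
step_arm:
  deltas:
    - [10,20,40,0,0,8,1]
    - [28,40,20,0,0,8,1]
    - [28,40,20,0,0,8,1]
    - [28,40,20,0,0,8,1]
    - [28,40,20,0,0,8,1]

```text
clock: 0.6
tcp_pos: [0.3293, -0.361, 0.3476]
orientation: [-0.0, 0.857, 0.515, 0.0]
wrist_force: [1.6, -1.1, 0.0]
finger_gap: 0.0854
grip_force: 0.0
```

Emit:
step_arm:
  deltas:
    - [28,40,20,0,0,8,1]
    - [28,40,10,0,0,8,1]
    - [28,40,0,0,0,8,1]
    - [20,40,0,0,0,8,1]
    - [20,40,0,0,0,7.6,1]

```text
clock: 1.1
tcp_pos: [0.4519, -0.1629, 0.3758]
orientation: [-0.0, 0.632, 0.775, 0.0]
wrist_force: [0.5, -0.3, -0.9]
finger_gap: 0.0852
grip_force: 0.0
```

```bash
python3 - <<'E'
from h import *
s=get_state();print(s['clock'],s['tcp_pos'],s['orientation'],s['joint_pos'])
a=cam('wrist','w1.png');print(a['world_from_camera'].round(3),a['K'])
np.savez('w1.npz',i=a['image'],w=pts(a))
E
```

```text
1.1 [ 0.4519122  -0.16288931  0.37582214] [-1.40006662e-04  6.31766699e-01  7.75158576e-01  1.93506890e-05] [-5.13320464e-01  1.28290176e-01  1.61295908e-01  1.60407144e+00
  8.56541413e-05  8.54340034e-01]
[[ 0.979  0.192  0.067  0.434]
 [ 0.203 -0.926 -0.318 -0.08 ]
 [ 0.001  0.325 -0.946  0.519]
 [ 0.     0.     0.     1.   ]] [[277.35117516   0.         320.73927336]
 [  0.         277.35117516 199.71641132]
 [  0.           0.           1.        ]]
```

View pics/w1.png

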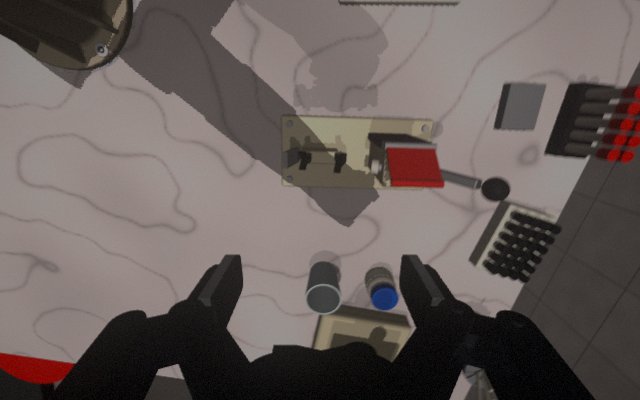

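The wrist view shows the press from above: cradle saddles at (304,160) and (340,160), red catch around (415,167), knob at (495,188).

```bash
python3 - <<'E'
from h import *
d=np.load('w1.npz');im=d['i'];w=d['w'];H=cv2.cvtColor(im,cv2.COLOR_RGB2HSV).astype(int);h,s,v=H[...,0],H[...,1],H[...,2]
x,y,z=w[...,0],w[...,1],w[...,2]
U=np.mgrid[:400,:640];box=(U[1]>270)&(U[1]<515)&(U[0]>105)&(U[0]<205)
base=box&(z>.007)&(z<.02)
r=cv2.minAreaRect(w[base][:,:2].astype(np.float32)*1000);print(r)
a=np.radians(r[2] if r[1][0]>r[1][1] else r[2]-90);print('yaw',a)
# press frame about base centre
c=np.array(r[0])/1000;ex=np.array([np.cos(a),np.sin(a)]);ey=np.array([-ex[1],ex[0]])
px=(w[...,:2]-c)@ex;py=(w[...,:2]-c)@ey
def rep(k,m):
    m=m&box
    if m.sum():
        P=np.stack([px[m],py[m],z[m]],-1)*1000;print(k,m.sum(),np.percentile(P,[2,50,98],axis=0).round(1).tolist(),np.median(w[m],0).round(4))
rep('saddle1',(v<70)&(z>.06)&(U[1]<318)&(z<.13))
rep('saddle2',(v<70)&(z>.06)&(U[1]>328)&(U[1]<352)&(z<.13))
rep('sad1top',(v<90)&(z>.082)&(U[1]<318)&(z<.13))
rep('sad2top',(v<90)&(z>.095)&(U[1]>328)&(U[1]<352)&(z<.13))
rep('red',((h<6)|(h>172))&(s>140)&(z>.1))
for lo in range(140,200,10):rep(lo,((h<6)|(h>172))&(s>140)&(z>lo/1e3)&(z<lo/1e3+.01))
rep('knob',(v<70)&(z>.17)&(U[1]>475))
rep('plunger',(z>.08)&(z<.16)&(s<60)&(v>100))
sc=np.load('c1.npz')
w=sc['sw'];H=cv2.cvtColor(sc['si'],cv2.COLOR_RGB2HSV)
px=(w[...,:2]-c)@ex;py=(w[...,:2]-c)@ey;z=w[...,2];box=(abs(px)<.25)&(abs(py)<.08)
rep('scene knob',(H[...,2]<60)&(z>.2))
E
```

```text
((599.1458740234375, -135.84103393554688), (448.0559387207031, 180.83670043945312), 10.007144927978516)
yaw 0.17465762771747592
saddle1 265 [[-205.7, -13.5, 62.1], [-183.2, 0.2, 80.0], [-169.9, 12.7, 89.2]] [ 0.4189 -0.1681  0.08  ]
saddle2 160 [[-129.8, -13.6, 62.5], [-123.7, -0.6, 96.2], [-112.0, 13.5, 103.6]] [ 0.4774 -0.1578  0.0962]
sad1top 192 [[-211.4, -13.8, 82.1], [-203.5, -0.8, 87.2], [-175.4, 13.0, 89.7]] [ 0.3995 -0.1722  0.0872]
sad2top 99 [[-131.3, -15.3, 95.3], [-125.2, -5.3, 100.5], [-120.6, 13.7, 104.1]] [ 0.4757 -0.1624  0.1005]
red 1883 [[-62.5, -7.1, 145.4], [-31.6, 10.6, 168.9], [-0.8, 30.9, 190.5]] [ 0.5663 -0.1308  0.1689]
140 198 [[-62.0, 26.6, 144.0], [-30.8, 29.4, 147.1], [-0.9, 31.6, 149.9]] [ 0.5637 -0.1122  0.1471]
150 390 [[-62.3, 18.0, 150.3], [-32.1, 22.5, 154.9], [-0.3, 27.3, 159.7]] [ 0.5633 -0.119   0.1549]
160 393 [[-62.5, 9.4, 160.5], [-31.3, 14.0, 165.1], [-0.4, 18.4, 169.8]] [ 0.5655 -0.1275  0.1651]
170 427 [[-62.4, 1.1, 170.3], [-31.4, 5.6, 175.0], [-1.3, 10.0, 179.8]] [ 0.5674 -0.1359  0.175 ]
180 394 [[-62.6, -7.8, 180.3], [-31.9, -1.9, 187.1], [-0.9, 1.6, 189.9]] [ 0.5682 -0.1438  0.1871]
190 81 [[-62.2, -7.7, 190.0], [-33.0, -5.9, 190.5], [-1.9, -3.2, 191.4]] [ 0.568  -0.1469  0.1905]
knob 521 [[30.6, -9.5, 201.8], [38.6, 1.9, 229.7], [51.9, 11.6, 234.6]] [ 0.6368 -0.1273  0.2297]
plunger 303 [[-77.8, -22.0, 117.5], [-56.0, 33.5, 141.6], [1.6, 37.0, 145.1]] [ 0.5438 -0.1117  0.1416]
scene knob 75 [[42.0, -8.3, 201.4], [53.5, 3.6, 225.4], [61.0, 11.9, 234.0]] [ 0.651  -0.1231  0.2254]
```

Emit:
step_arm:
  deltas:
    - [14,40,0,0,0,0,1]
    - [14,40,0,0,0,0,1]
    - [14,40,0,0,0,0,1]
    - [14,40,-20,0,0,0,1]
    - [14,40,-25,0,0,0,1]

```text
clock: 1.65
tcp_pos: [0.5222, 0.0367, 0.3313]
orientation: [0.001, 0.634, 0.773, 0.001]
wrist_force: [-0.2, -0.0, -0.5]
finger_gap: 0.0854
grip_force: 0.0
```

Emit:
step_arm:
  deltas:
    - [14,40,-30,0,0,0,1]
    - [18,40,-30,0,0,0,1]
    - [18,44,-30,0,0,0,1]
    - [0,0,0,0,0,0,1]

```text
clock: 2.05
tcp_pos: [0.5665, 0.1542, 0.2416]
orientation: [-0.003, 0.632, 0.775, -0.002]
wrist_force: [-0.7, -1.0, -0.5]
finger_gap: 0.0854
grip_force: 0.0
```

```bash
python3 - <<'E'
from h import *
import workcell;print([n for n in dir(workcell) if n[0]!='_'], getattr(workcell,'grasp_offset',None))
s=get_state();print(s['clock'],s['tcp_pos'],s['orientation'],s['joint_pos'])
a=cam('wrist','w2.png');w=pts(a)
H=hsv(a).astype(int);h,s,v=H[...,0],H[...,1],H[...,2];x,y,z=w[...,0],w[...,1],w[...,2]
m=(h>3)&(h<22)&(s>150)&(v>80)&(x>.45)&(x<.65)&(y>.1)&(y<.26)&(z<.08)
print('orange',m.sum(),np.median(w[m],0),w[m].min(0),w[m].max(0))
c=np.median(w[m],0)[:2]
for a in (10.5,11.3,12):
    a=np.radians(a);ex=np.array([-np.sin(a),np.cos(a)]);ey=np.array([-ex[1],ex[0]])
    px=(w[...,:2]-c)@ex;py=(w[...,:2]-c)@ey
    for lo in np.arange(-.105,.02,.015):
        k=(px>lo)&(px<lo+.015)&(abs(py)<.03)&(z>.036)&(z<.06)
        if k.sum()>5:
            t=k&(z>np.nanpercentile(z[k],60)); print(round(lo,3),k.sum(),(np.percentile(py[k],[2,98])*1e3).round(1),(np.median(py[t])*1e3).round(1),np.nanpercentile(z[k],97).round(4))
    kk=m;print('px range stopper',np.percentile(px[m],[1,99]))
E
```

```text
['MotionError', 'get_state', 'grasp_offset', 'hand_in', 'read_camera'] 0.0187
2.05 [0.56650001 0.15424501 0.24163383] [-0.00306708  0.63229512  0.77471801 -0.00234051] [1.28511091e-01 3.41370484e-01 1.10789277e-01 1.34783132e+00
 1.23839705e-03 1.49754280e+00]
orange 172 [0.56132909 0.20916998 0.04849466] [0.55249283 0.20069419 0.04232731] [0.56991238 0.21649661 0.05098125]
-0.105 60 [-8.3  6.2] -0.4 0.049
-0.09 202 [-14.5  12.9] -1.2 0.0488
-0.075 152 [-12.9   9.1] -0.9 0.0495
-0.06 151 [-8.2  7. ] -0.4 0.0495
-0.045 156 [-7.7  7.3] -0.0 0.0492
-0.03 249 [-14.7  13.8] 0.1 0.0489
-0.015 175 [-8.9  9.2] 0.5 0.0505
0.0 109 [-8.7  9.3] 0.4 0.0503
px range stopper [-0.00789455  0.00634042]
-0.105 60 [-7.   7.4] 0.9 0.049
-0.09 202 [-13.4  14.1] -0.1 0.0488
-0.075 152 [-11.9  11.5] -0.0 0.0495
-0.06 151 [-7.5  7.7] 0.3 0.0495
-0.045 155 [-7.1  7.8] 0.5 0.0492
-0.03 251 [-14.4  14.1] 0.5 0.0489
-0.015 173 [-8.9  9.2] 0.7 0.0505
0.0 110 [-8.7  9.2] 0.4 0.0503
px range stopper [-0.00791138  0.00632454]
-0.105 60 [-5.8  8.6] 2.1 0.049
-0.09 202 [-12.4  15. ] 0.8 0.0488
-0.075 152 [-10.9  12.4] 0.8 0.0495
-0.06 150 [-6.8  8.3] 0.9 0.0495
-0.045 156 [-6.7  8.2] 0.9 0.0492
-0.03 251 [-14.2  14.4] 0.9 0.0489
-0.015 173 [-8.8  9.2] 0.9 0.0505
0.0 110 [-8.8  9.2] 0.3 0.0503
px range stopper [-0.00791599  0.00632376]
```

View pics/w2.png

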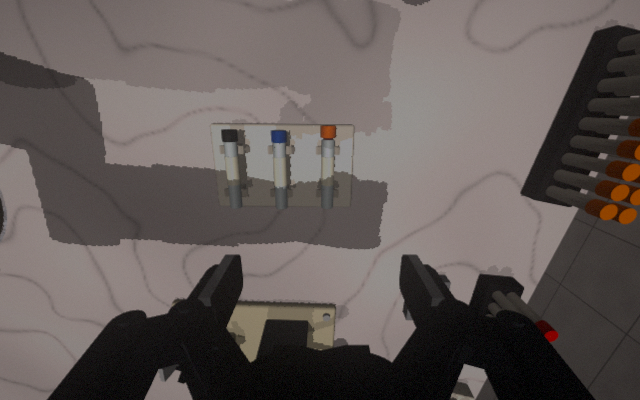

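The view shows the orange tube at about (328,130) to (328,208), with the blue tube 60 mm beside it. I'll half close the fingers so they clear the neighbour.

Emit:
step_arm:
  deltas:
    - [4.5,7.5,-40,0,0,0,-0.1]
    - [0,0,-40,0,0,0,-0.1]
    - [0,0,-40,0,0,0,-0.1]
    - [0,0,-30,0,0,0,-0.1]
    - [0,0,0,0,0,0,-0.1]

```text
clock: 2.6
tcp_pos: [0.5689, 0.1563, 0.0936]
orientation: [-0.003, 0.635, 0.773, -0.003]
wrist_force: [-1.1, 0.2, 0.3]
finger_gap: 0.0382
grip_force: 0.0
```

Emit:
step_arm:
  deltas:
    - [0,0,-30,0,0,0,-0.1]
    - [0,0,-25,0,0,0,-0.1]
    - [0,0,-15,0,0,0,-0.1]
    - [0,0,0,0,0,0,-0.1]
    - [0,0,0,0,0,0,-0.1]

```text
clock: 3.1
tcp_pos: [0.5736, 0.1576, 0.0294]
orientation: [0.001, 0.634, 0.773, 0.001]
wrist_force: [0.1, -0.7, 0.0]
finger_gap: 0.0386
grip_force: 0.0
```

Emit:
step_arm:
  deltas:
    - [-2.6,4,-7.5,0,0,0,-0.1]
    - [0,0,0,0,0,0,-0.1]

```text
clock: 3.3
tcp_pos: [0.5697, 0.1624, 0.0204]
orientation: [0.0, 0.634, 0.773, 0.0]
wrist_force: [-0.9, 0.2, -0.1]
finger_gap: 0.0384
grip_force: 0.0
```

Emit:
step_arm:
  deltas:
    - [1,-0.5,0,0,0,0,-1]
    - [0,0,0,0,0,0,-1]
    - [0,0,0,0,0,0,-1]
    - [0,0,0,0,0,0,-1]
    - [0,0,0,0,0,0,-1]
  newtons: 40

```text
clock: 3.8
tcp_pos: [0.5718, 0.1617, 0.0205]
orientation: [0.001, 0.634, 0.773, 0.001]
wrist_force: [2.5, 0.6, 3.2]
finger_gap: 0.0145
grip_force: 39.3
```

Emit:
step_arm:
  deltas:
    - [0,0,5,0,0,0,-1]
    - [0,0,20,0,0,0,-1]
    - [0,0,40,0,0,0,-1]
    - [0,0,40,0,0,0,-1]
    - [0,0,40,0,0,0,-1]

```text
clock: 4.3
tcp_pos: [0.5689, 0.1612, 0.1655]
orientation: [-0.001, 0.634, 0.773, -0.001]
wrist_force: [1.0, 0.6, 0.2]
finger_gap: 0.0148
grip_force: 39.1
```

Emit:
step_arm:
  deltas:
    - [-11,-30,20,0,0,-8.3,-1]
    - [-11,-30,20,0,0,-8.3,-1]
    - [-11,-30,20,0,0,-8.3,-1]
    - [-11,-30,20,0,0,-8.3,-1]
    - [-11,-30,20,0,0,-8.3,-1]

```text
clock: 4.8
tcp_pos: [0.5137, 0.0106, 0.2651]
orientation: [-0.001, 0.868, 0.496, -0.001]
wrist_force: [0.5, -0.2, -0.0]
finger_gap: 0.0148
grip_force: 39.1
```

Emit:
step_arm:
  deltas:
    - [-11,-30,0,0,0,-8.3,-1]
    - [-11,-30,0,0,0,-8.3,-1]
    - [-11,-30,0,0,0,-8.3,-1]
    - [-11,-30,0,0,0,-8.3,-1]
    - [-11,-30,0,0,0,-8.3,-1]

```text
clock: 5.3
tcp_pos: [0.4588, -0.139, 0.2643]
orientation: [-0.001, 0.988, 0.156, -0.001]
wrist_force: [-0.4, 0.0, -1.0]
finger_gap: 0.0145
grip_force: 39.1
```

Emit:
step_arm:
  deltas:
    - [-11,-24,0,0,0,-8.3,-1]
    - [0,0,-10,1.25,-7.05,0,-1]
    - [0,0,-10,1.25,-7.05,0,-1]
    - [0,0,0,0,0,0,-1]

```text
clock: 5.7
tcp_pos: [0.4433, -0.1597, 0.2401]
orientation: [-0.014, 0.989, 0.085, 0.12]
wrist_force: [-0.0, 0.4, 0.0]
finger_gap: 0.0145
grip_force: 39.2
```

```bash
cat > plan.py <<'E'
from h import *
from scipy.spatial.transform import Rotation as R
def goal(tcp,Rt):
    s=get_state();q=s['orientation'];Rc=R.from_quat(q[[1,2,3,0]])
    print(s['clock'],'tcp',s['tcp_pos'].round(4),'dpos mm',((np.array(tcp)-s['tcp_pos'])*1e3).round(1),'rotvec deg',np.degrees((Rt*Rc.inv()).as_rotvec()).round(2),'q',s['joint_pos'].round(2),'F',s['wrist_force'].round(1))
yaw=.175
Rp=R.from_euler('z',yaw)
Rcr=Rp*R.from_euler('y',-.25)
Rtool=Rcr*R.from_euler('x',np.pi)
E
python3 - <<'E'
from plan import *
o=np.array([.449,-.163,.095]);g=o+Rcr.apply([.008,0,.06])
goal(g+Rtool.apply([0,0,grasp_offset]),Rtool)
a=cam('scene','s2.png')
cv2.imwrite('pics/s2c.png',cv2.resize(a['image'][90:270,180:440,::-1],None,fx=3,fy=3,interpolation=cv2.INTER_CUBIC))
E
```

```text
5.7 tcp [ 0.4433 -0.1597  0.2401] dpos mm [   3.3   -3.7 -103.1] rotvec deg [-0.36 -0.47  0.2 ] q [-0.63 -0.05 -0.38  1.07  0.18  2.35] F [-0.   0.4  0. ]
```

View pics/s2c.png

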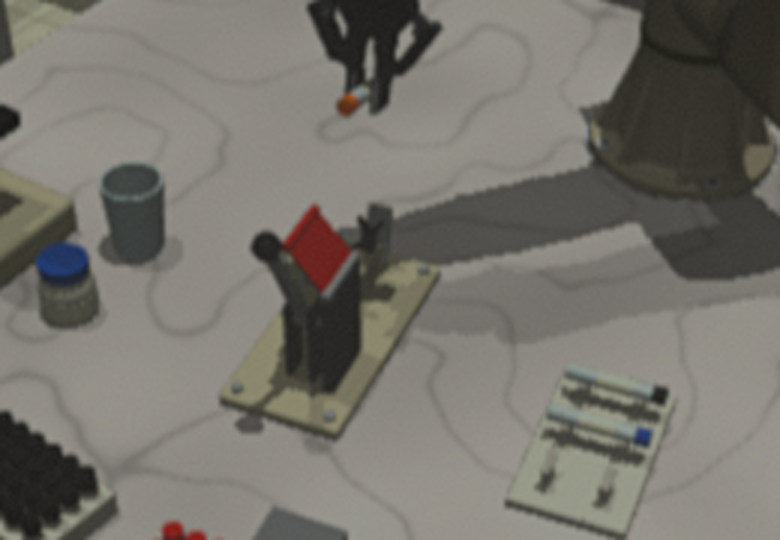

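The scene crop shows the tube held with its orange stopper towards the press, tilted up, and the other two tubes still in the tray. Now down to the hover pose.

Emit:
step_arm:
  deltas:
    - [1,-1,-40,-0.3,-0.5,0.2,-1]
    - [1,-1,-40,0,0,0,-1]
    - [1,-1,-22,0,0,0,-1]
    - [0,0,0,0,0,0,-1]

```text
clock: 6.15
tcp_pos: [0.4521, -0.1645, 0.1407]
orientation: [-0.01, 0.988, 0.089, 0.125]
wrist_force: [-0.7, -0.4, -0.2]
finger_gap: 0.0146
grip_force: 39.2
```

```bash
python3 - <<'E'
from plan import *
o=np.array([.449,-.163,.095]);g=o+Rcr.apply([.008,0,.06])
goal(g+Rtool.apply([0,0,grasp_offset]),Rtool)
a=cam('wrist','w3.png');w=pts(a);H=hsv(a).astype(int)
p=Rcr.inv().apply((w.reshape(-1,3)-o)).reshape(w.shape)*1e3
h,s,v=H[...,0],H[...,1],H[...,2]
x,y,z=p[...,0],p[...,1],p[...,2]
def rep(k,m):
    if m.sum()>5:print(k,m.sum(),np.percentile(p[m],[2,50,98],axis=0).round(1).tolist())
rep('sadU',(v<80)&(x>15)&(x<40)&(abs(y)<25)&(z<8)&(z>-20))
rep('sadL',(v<80)&(x<-15)&(x>-45)&(abs(y)<25)&(z<8)&(z>-20))
rep('tube lab',(v>90)&(abs(y)<20)&(z>45)&(z<75)&(x<70)&(x>-40))
rep('orange',(h>3)&(h<22)&(s>150)&(abs(y)<30)&(z>40)&(x<90))
E
```

```text
6.15 tcp [ 0.4521 -0.1645  0.1407] dpos mm [-5.5  1.1 -3.7] rotvec deg [ 0.15  0.16 -0.23] q [-0.63  0.03 -0.56  0.8   0.18  2.35] F [-0.7 -0.4 -0.2]
sadU 89 [[21.8, -15.3, -1.8], [26.2, 11.5, 0.0], [30.7, 13.9, 1.8]]
tube lab 2722 [[24.0, -8.6, 66.5], [48.5, -1.1, 71.1], [67.0, 7.1, 73.7]]
orange 1817 [[23.0, -18.8, 60.9], [59.9, -1.0, 72.0], [67.5, 15.7, 139.6]]
```

View pics/w3.png

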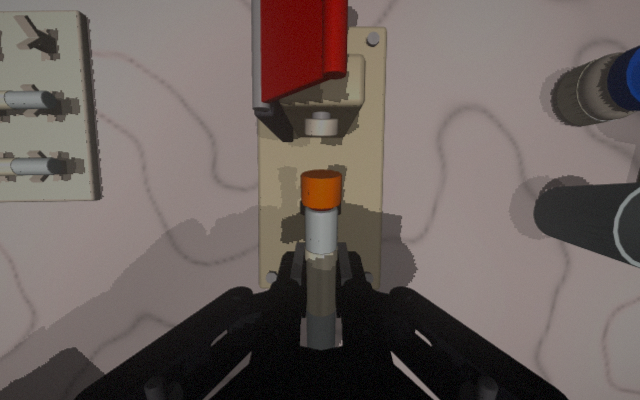

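The wrist view shows the tube at column 321, in line with the plunger at (321,125) and the saddle below. The measured lateral error is under 0.5 mm, so I'll lower it square to the slope.

Emit:
step_arm:
  deltas:
    - [-4,0,-4,0,0,0,-1]
    - [4,1,-18,0,0,0,-1]
    - [4,1,-18,0,0,0,-1]
    - [3,0.5,-12,0,0,0,-1]
    - [0,0,0,0,0,0,-1]

```text
clock: 6.7
tcp_pos: [0.4601, -0.1631, 0.0911]
orientation: [-0.008, 0.988, 0.089, 0.128]
wrist_force: [0.1, -0.1, -0.3]
finger_gap: 0.0146
grip_force: 39.2
```

```bash
python3 - <<'E'
from plan import *
o=np.array([.449,-.163,.095])+Rcr.apply([-.0015,-.0007,0]);g=o+Rcr.apply([.008,0,.0])
goal(g+Rtool.apply([0,0,grasp_offset]),Rtool)
E
```

```text
6.7 tcp [ 0.4601 -0.1631  0.0911] dpos mm [ -0.2   1.3 -12.6] rotvec deg [ 0.3   0.47 -0.2 ] q [-0.62  0.09 -0.64  0.66  0.18  2.36] F [ 0.1 -0.1 -0.3]
```

Emit:
step_arm:
  deltas:
    - [1,0.5,-6,0.3,0.4,0,-1]
    - [0,0,-3,0,0,0,-1]
    - [0,0,0,0,0,0,-1]

```text
clock: 7.0
tcp_pos: [0.4609, -0.1627, 0.0822]
orientation: [-0.011, 0.988, 0.088, 0.125]
wrist_force: [0.5, -0.9, -0.5]
finger_gap: 0.0148
grip_force: 39.2
```

Emit:
step_arm:
  deltas:
    - [0,0,-1.5,0,0,0,-1]
    - [0,0,0,0,0,0,-1]

```text
clock: 7.2
tcp_pos: [0.4606, -0.1625, 0.0805]
orientation: [-0.011, 0.988, 0.088, 0.125]
wrist_force: [-0.3, 0.2, -0.9]
finger_gap: 0.0144
grip_force: 39.2
```

Emit:
step_arm:
  deltas:
    - [0,0,-1.5,0,0,0,-1]
    - [0,0,0,0,0,0,-1]

```text
clock: 7.4
tcp_pos: [0.4605, -0.1624, 0.0787]
orientation: [-0.011, 0.988, 0.088, 0.125]
wrist_force: [0.1, 0.1, 0.1]
finger_gap: 0.0146
grip_force: 39.2
```

Emit:
step_arm:
  deltas:
    - [0,0,-1,0,0,0,-1]
    - [0,0,0,0,0,0,-1]

```text
clock: 7.6
tcp_pos: [0.4607, -0.1625, 0.0781]
orientation: [-0.011, 0.988, 0.088, 0.125]
wrist_force: [-1.1, 1.3, 2.3]
finger_gap: 0.0148
grip_force: 39.6
```

Contact at the expected height. Releasing, then retreating square to the slope.

Emit:
step_arm:
  deltas:
    - [0,0,0,0,0,0,-0.5]
    - [0,0,0,0,0,0,-0.1]
    - [0,0,0,0,0,0,-0.1]
    - [0,0,0,0,0,0,-0.1]

```text
clock: 8.0
tcp_pos: [0.4606, -0.1625, 0.0777]
orientation: [-0.011, 0.988, 0.088, 0.125]
wrist_force: [0.2, -0.3, -0.6]
finger_gap: 0.0386
grip_force: 0.0
```

Emit:
step_arm:
  deltas:
    - [-2.5,-0.5,10,0,0,0,-0.1]
    - [-7,-1,28,0,0,0,-0.1]
    - [-10,-2,40,0,0,0,-0.1]
    - [-10,-2,40,0,0,0,-0.1]
    - [0,0,0,0,0,0,-0.1]

```text
clock: 8.5
tcp_pos: [0.4332, -0.1702, 0.2022]
orientation: [-0.008, 0.988, 0.088, 0.129]
wrist_force: [0.3, -0.3, -0.4]
finger_gap: 0.0384
grip_force: 0.0
```

```bash
python3 - <<'E'
from plan import *
o=np.array([.449,-.163,.095])+Rcr.apply([-.0015,-.0007,0])
a=cam('wrist','w4.png');w=pts(a);H=hsv(a).astype(int)
p=Rcr.inv().apply((w.reshape(-1,3)-o)).reshape(w.shape)*1e3
h,s,v=H[...,0],H[...,1],H[...,2]
x,y,z=p[...,0],p[...,1],p[...,2]
def rep(k,m):
    if m.sum()>5:print(k,m.sum(),np.percentile(p[m],[2,50,98],axis=0).round(1).tolist())
rep('orange',(h>5)&(h<22)&(s>150)&(abs(y)<30)&(z<20)&(z>-10)&(x<80)&(x>20))
rep('tube',(s<90)&(v>60)&(abs(y)<9)&(z<12)&(z>2)&(x<45)&(x>-60))
pw=Rp.inv().apply((w.reshape(-1,3)-o)).reshape(w.shape)*1e3; p=pw
pz=w[...,2]
rep('red(press frame, rel cradle o)',((h<4)|(h>174))&(s>150)&(pz>.13)&(abs(pw[...,1])<80))
rep('plunger/housing',(s<110)&(v>100)&(pz>.06)&(pz<.16)&(pw[...,0]>65)&(abs(pw[...,1])<40))
goal(a['world_from_camera'][:3,3],Rtool)
E
```

```text
orange 343 [[47.6, -8.8, 1.7], [55.4, 0.1, 8.7], [62.1, 8.1, 10.8]]
tube 1411 [[-55.8, -7.4, 3.0], [6.0, 0.0, 7.7], [43.5, 7.6, 9.6]]
red(press frame, rel cradle o) 5204 [[-27.6, -9.7, 52.0], [116.0, 9.9, 77.7], [149.0, 31.5, 192.5]]
plunger/housing 1447 [[76.3, -23.4, 28.0], [103.0, 3.3, 45.1], [155.3, 38.3, 50.9]]
8.55 tcp [ 0.4325 -0.1695  0.1996] dpos mm [ 42.9   9.1 162.4] rotvec deg [ 0.25  0.41 -0.13] q [-0.67 -0.05 -0.49  0.96  0.19  2.31] F [-0.   0.6 -0.5]
```

View pics/w4.png

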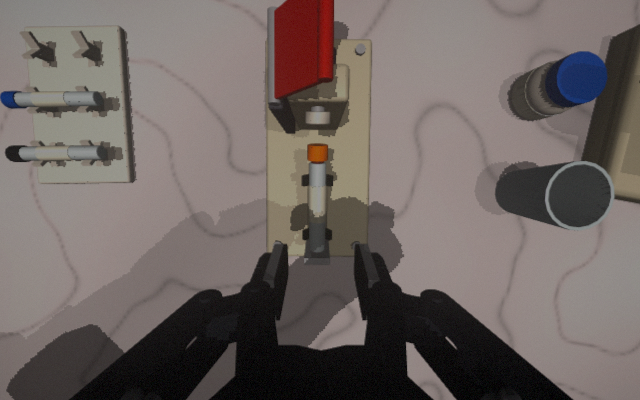

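The tube lies centred in the cradle with its stopper at (318,152), about 7 mm short of the foot stop and facing the plunger, which is within the 20 mm allowed. Next is the catch: shut the fingers and go to its -y side.

Emit:
step_arm:
  deltas:
    - [0,-25,0,0,0,0,-1]
    - [10,-15,0,-1.25,7.05,0,-1]
    - [30,5,0,-1.25,7.05,0,-1]
    - [40,7,-10,0,0,0,-1]
    - [40,5,-15,0,0,0,-1]

```text
clock: 9.05
tcp_pos: [0.5532, -0.1904, 0.1697]
orientation: [-0.0, 0.996, 0.089, 0.001]
wrist_force: [-0.4, -0.7, 0.2]
finger_gap: -0.0001
grip_force: 0.0
```

```bash
cat >> plan.py <<'E'
o2=np.array([.4476,-.1640,0.])
Rd=Rp*R.from_euler('x',np.pi)
def P(x,y,z): return o2+Rp.apply([x/1e3,y/1e3,z/1e3])
E
python3 - <<'E'
from plan import *
goal(P(104,-47,165),Rd);print(Rp.inv().apply(get_state()['tcp_pos']-o2),get_state()['finger_gap'])
E
```

```text
9.05 tcp [ 0.5532 -0.1904  0.1697] dpos mm [ 5.  -1.7 -4.7] rotvec deg [-0.05  0.07 -0.2 ] q [-0.47  0.36 -0.05  1.17  0.    2.49] F [-0.4 -0.7  0.2]
[ 0.09940425 -0.04442258  0.16969449] -5.0227556172375446e-05
```

Emit:
step_arm:
  deltas:
    - [0,8,-5,0,0,0,-1]
    - [-2,10,0,0,0,0,-1]
    - [-2,10,0,0,0,0,-1]
    - [-2,10,0,0,0,0,-1]

```text
clock: 9.45
tcp_pos: [0.5442, -0.1526, 0.1669]
orientation: [0.0, 0.996, 0.088, 0.001]
wrist_force: [0.5, -0.8, 0.9]
finger_gap: 0.0002
grip_force: 0.7
```

Emit:
step_arm:
  deltas:
    - [-2,12,0,0,0,0,-1]
    - [-2,12,0,0,0,0,-1]
    - [-2,12,0,0,0,0,-1]

```text
clock: 9.75
tcp_pos: [0.5385, -0.116, 0.1664]
orientation: [-0.0, 0.996, 0.089, 0.001]
wrist_force: [0.1, -0.5, -0.6]
finger_gap: -0.0002
grip_force: 0.6
```

```bash
python3 - <<'E'
from plan import *
goal(P(104,60,165),Rd);print(Rp.inv().apply(get_state()['tcp_pos']-o2))
a=cam('wrist');w=pts(a);H=hsv(a).astype(int);h,s,v=H[...,0],H[...,1],H[...,2]
p=Rp.inv().apply((w.reshape(-1,3)-o2)).reshape(w.shape)*1e3
m=((h<4)|(h>174))&(s>150)&(p[...,2]>130)&(abs(p[...,1])<110)&(p[...,0]>80)
print(m.sum(),np.percentile(p[m],[2,50,98],axis=0).round(1).tolist())
E
```

```text
9.75 tcp [ 0.5385 -0.116   0.1664] dpos mm [ 1.  29.2 -1.4] rotvec deg [-0.02  0.13 -0.16] q [-0.36  0.29 -0.14  1.13  0.    2.61] F [ 0.1 -0.5 -0.6]
[0.09790045 0.03139147 0.1663662 ]
6165 [[97.7, 33.4, 147.6], [129.8, 48.9, 187.5], [154.3, 58.3, 241.6]]
```

The leaf is past vertical. Continuing to push it over and down.

Emit:
step_arm:
  deltas:
    - [-2,12,0,0,0,0,-1]
    - [-2,12,0,0,0,0,-1]
    - [-1,8,-3,0,0,0,-1]
    - [0,0,0,0,0,0,-1]

```text
clock: 10.2
tcp_pos: [0.535, -0.09, 0.1655]
orientation: [0.007, 0.996, 0.088, 0.001]
wrist_force: [-4.6, -18.8, 11.3]
finger_gap: 0.0002
grip_force: 9.8
```

Emit:
step_arm:
  deltas:
    - [-1,4,-4,0,0,0,-1]
    - [-1,4,-2,0,0,0,-1]
    - [0,0,0,0,0,0,-1]

```text
clock: 10.5
tcp_pos: [0.5352, -0.0889, 0.1646]
orientation: [0.014, 0.996, 0.085, 0.004]
wrist_force: [-12.9, -35.5, 33.5]
finger_gap: 0.0003
grip_force: 23.7
```

```bash
cat > red.py <<'E'
from plan import *
goal(P(104,66,160),Rd);print(Rp.inv().apply(get_state()['tcp_pos']-o2))
a=cam('wrist');w=pts(a);H=hsv(a).astype(int);h,s,v=H[...,0],H[...,1],H[...,2]
p=Rp.inv().apply((w.reshape(-1,3)-o2)).reshape(w.shape)*1e3
m=((h<4)|(h>174))&(s>150)&(p[...,2]>130)&(abs(p[...,1])<110)&(p[...,0]>80)&(p[...,0]<160)
print(m.sum(),np.percentile(p[m],[2,50,98],axis=0).round(1).tolist())
k=m&(p[...,0]>118)&(p[...,0]<148);f=np.polyfit(p[k][:,2],p[k][:,1],1);print('lean',np.arctan(f[0]),'q',.9+np.arctan(f[0]))
E
python3 red.py
```

```text
10.5 tcp [ 0.5352 -0.0889  0.1646] dpos mm [ 3.3  8.  -4.6] rotvec deg [1.55 0.6  0.23] q [-0.3   0.27 -0.18  1.1  -0.02  2.67] F [-12.9 -35.5  33.5]
[0.0993245  0.05872659 0.16460435]
8366 [[94.8, 36.9, 145.0], [129.6, 65.1, 166.9], [154.5, 84.4, 181.5]]
lean 0.8933871379184595 q 1.7933871379184594
```

The catch is at its other stop (q≈1.79). Backing off and rising to look at the knob.

Emit:
step_arm:
  deltas:
    - [1,-10,4,0,0,0,-1]
    - [1,-6,20,-0.8,0,0,-1]
    - [5,0,40,-0.7,0,0,0]
    - [0,-20,40,0,0,0,0]
    - [0,-30,40,0,0,0,0.2]

```text
clock: 11.05
tcp_pos: [0.5389, -0.1412, 0.3021]
orientation: [0.012, 0.996, 0.09, -0.0]
wrist_force: [0.7, -0.4, 0.2]
finger_gap: 0.0434
grip_force: 0.0
```

```bash
python3 red.py; python3 - <<'E'
from plan import *
for n in ('wrist','scene','top'):
    a=cam(n,'k_%s.png'%n);w=pts(a);v=hsv(a)[...,2]
    p=Rp.inv().apply((w.reshape(-1,3)-o2)).reshape(w.shape)*1e3
    m=(v<70)&(p[...,2]>207)&(p[...,2]<240)&(abs(p[...,1])<25)&(p[...,0]>170)&(p[...,0]<225)
    if m.sum()<10: print(n,'none');continue
    q=p[m];A=np.c_[2*q,np.ones(len(q))];b=(q**2).sum(1)
    c=np.linalg.lstsq(A,b,rcond=None)[0];print(n,m.sum(),np.percentile(q,[2,50,98],axis=0).round(1).tolist(),'sphere',c[:3].round(1),np.sqrt(c[3]+(c[:3]**2).sum()).round(1))
goal(P(196,1,260),Rd)
E
```

```text
11.05 tcp [ 0.5389 -0.1412  0.3021] dpos mm [  -0.3   60.3 -142.1] rotvec deg [ 1.38  0.06 -0.35] q [-0.39  0.26  0.15  1.45 -0.02  2.57] F [ 0.7 -0.4  0.2]
[0.09382767 0.00653176 0.30209289]
3405 [[91.8, 23.4, 144.7], [124.0, 61.1, 165.4], [153.6, 82.2, 386.2]]
lean 0.8773687973061667 q 1.7773687973061667
wrist 1073 [[185.9, -12.6, 223.9], [197.7, -0.5, 230.7], [209.6, 11.2, 234.7]] sphere [198.4  -0.7 221.1] 13.4
scene 70 [[198.6, -8.0, 211.4], [208.5, 4.6, 226.2], [216.4, 13.6, 233.4]] sphere [204.8   2.4 221.9] 10.9
top 39 [[185.3, -7.0, 222.6], [196.5, 3.9, 230.5], [206.3, 11.1, 235.4]] sphere [196.9   1.3 224.3] 10.9
11.25 tcp [ 0.5396 -0.143   0.3014] dpos mm [100.8  14.1 -41.4] rotvec deg [ 1.45  0.19 -0.12] q [-0.39  0.26  0.15  1.44 -0.02  2.57] F [-0.3  0.2 -0.2]
```

View pics/k_wrist.png

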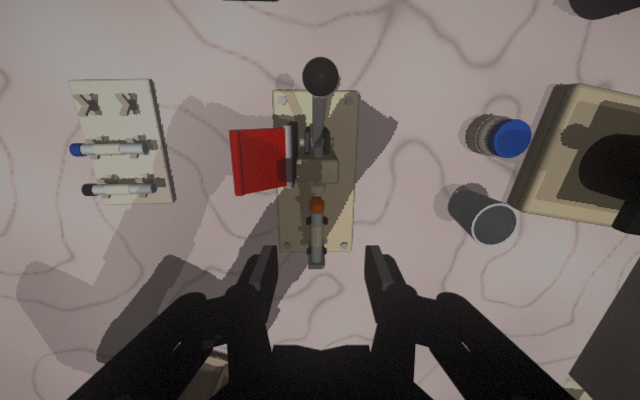

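The view shows the catch flipped to the +y side at (262,160), the tube still in the cradle with its stopper at (317,205), and the knob at (320,76). Moving over the knob.

Emit:
step_arm:
  deltas:
    - [20,3,0,1.4,0.2,-0.1,0.3]
    - [35,4,-5,0,0,0,0.3]
    - [35,5,-15,0,0,0,0.3]
    - [13,2,-20,0,0,0,0.3]
    - [0,0,0,0,0,0,0.3]

```text
clock: 11.75
tcp_pos: [0.6414, -0.1265, 0.2544]
orientation: [-0.002, 0.996, 0.089, -0.005]
wrist_force: [-0.0, 0.0, -0.1]
finger_gap: 0.0553
grip_force: 0.0
```

```bash
python3 - <<'E'
from plan import *
goal(P(198,-.3,202),Rd)
E
```

```text
11.75 tcp [ 0.6414 -0.1265  0.2544] dpos mm [  1.2  -3.3 -52.4] rotvec deg [-0.15 -0.62 -0.21] q [-0.32  0.48  0.35  1.45 -0.    2.65] F [-0.   0.  -0.1]
```

Emit:
step_arm:
  deltas:
    - [1,-3,-15,0,-0.5,0,0.3]
    - [0,0,-20,0,0,0,0.3]
    - [0,0,-16,0,0,0,0.3]
    - [0,0,0,0,0,0,0.3]

```text
clock: 12.15
tcp_pos: [0.6404, -0.1306, 0.207]
orientation: [-0.001, 0.996, 0.088, 0.0]
wrist_force: [0.0, 0.5, -0.5]
finger_gap: 0.0551
grip_force: 0.0
```

```bash
python3 - <<'E'
from plan import *
goal(P(198,-.3,202),Rd)
E
```

```text
12.15 tcp [ 0.6404 -0.1306  0.207 ] dpos mm [ 2.2  0.8 -5. ] rotvec deg [-0.07  0.04 -0.1 ] q [-0.32  0.48  0.23  1.32  0.    2.64] F [ 0.   0.5 -0.5]
```

Emit:
step_arm:
  deltas:
    - [2,1,-6.5,0,0,0,0.3]
    - [0,0,0,0,0,0,-1]
    - [0,0,0,0,0,0,-1]
    - [0,0,0,0,0,0,-1]
    - [0,0,0,0,0,0,-1]
  newtons: 50

```text
clock: 12.65
tcp_pos: [0.6455, -0.1309, 0.2043]
orientation: [0.001, 0.996, 0.088, 0.004]
wrist_force: [-1.2, 0.2, 2.7]
finger_gap: 0.0256
grip_force: 49.0
```

```bash
python3 - <<'E'
from plan import *
s=get_state();p=Rp.inv().apply(s['tcp_pos']-o2)*1e3;print(p.round(1))
pr=np.array([p[0],p[2]])
for i in range(1,11):
    q=.85*i/10;t=.45-q;t0=.45
    d=150*np.array([np.sin(t)-np.sin(t0),np.cos(t)-np.cos(t0)])
    g=Rp.apply([d[0],0,0]);c=np.array([g[0],g[1],d[1]])
    print(round(q,3),(c-(0 if i==1 else L)).round(1));L=c
E
```

```text
[200.6  -1.9 204.3]
0.085 [-11.5  -2.    5.1]
0.17 [-11.9  -2.1   4. ]
0.255 [-12.2  -2.2   3. ]
0.34 [-12.4  -2.2   1.9]
0.425 [-12.5  -2.2   0.9]
0.51 [-12.5  -2.2  -0.2]
0.595 [-12.5  -2.2  -1.3]
0.68 [-12.3  -2.2  -2.4]
0.765 [-12.1  -2.1  -3.4]
0.85 [-11.8  -2.1  -4.5]
```

Emit:
step_arm:
  deltas:
    - [-11.5,-2,5,0,0,0,-1]
    - [-12,-2,4,0,0,0,-1]
    - [-12,-2,3,0,0,0,-1]
    - [-12.5,-2.2,2,0,0,0,-1]

```text
clock: 13.05
tcp_pos: [0.5962, -0.1394, 0.2175]
orientation: [0.001, 0.996, 0.088, 0.003]
wrist_force: [2.9, -0.3, -1.6]
finger_gap: 0.0249
grip_force: 49.3
```

```bash
cat > lev.py <<'E'
from plan import *
s=get_state();p=Rp.inv().apply(s['tcp_pos']-o2)*1e3
t0=.45;h=np.array([200.6,204.3])-150*np.array([np.sin(t0),np.cos(t0)])
d=np.array([p[0],p[2]])-h
print(s['clock'],p.round(1),'q',(.45-np.arctan2(d[0],d[1])).round(3),'r',np.hypot(*d).round(1),'F press',Rp.inv().apply(s['wrist_force']).round(1),s['finger_gap'],s['grip_force'])
e=h+150*np.array([np.sin(-.40),np.cos(-.40)]);goal(o2+Rp.apply([e[0]/1e3,-1.9e-3,e[1]/1e3]),Rd)
E
python3 lev.py
```

```text
13.05 [150.6  -1.6 217.5] q 0.347 r 149.1 F press [ 2.8 -0.8 -1.6] 0.02488163339118994 49.321746826171875
13.05 tcp [ 0.5962 -0.1394  0.2175] dpos mm [-72.5 -13.1 -10.2] rotvec deg [ 0.07  0.41 -0.09] q [-0.36  0.38  0.11  1.29  0.    2.6 ] F [ 2.9 -0.3 -1.6]
```

Emit:
step_arm:
  deltas:
    - [-12.5,-2.2,1,0,0,0,-1]
    - [-12.5,-2.2,0,0,0,0,-1]
    - [-12.5,-2.2,-1,0,0,0,-1]
    - [-12.3,-2.2,-2.5,0,0,0,-1]
    - [0,0,0,0,0,0,-1]

```text
clock: 13.55
tcp_pos: [0.5443, -0.1482, 0.2146]
orientation: [0.001, 0.996, 0.087, 0.002]
wrist_force: [0.5, 0.6, -0.0]
finger_gap: 0.0
grip_force: 0.0
```

Emit:
step_arm:
  deltas:
    - [-10,-1.8,-3,0,0,0,-1]
    - [-8,-1.4,-3,0,0,0,-1]
    - [-6,-1,-2,0,0,0,-1]
    - [0,0,0,0,0,0,-1]

```text
clock: 13.95
tcp_pos: [0.5222, -0.1521, 0.2064]
orientation: [0.001, 0.996, 0.088, 0.003]
wrist_force: [-0.0, -0.7, 0.8]
finger_gap: 0.0003
grip_force: 0.0
```

```bash
python3 lev.py
```

```text
13.95 [ 75.6  -1.3 206.4] q 0.861 r 149.6 F press [-0.1 -0.7  0.8] 0.0002894416783214809 0.0
13.95 tcp [ 0.5222 -0.1521  0.2064] dpos mm [ 1.4 -0.4  1. ] rotvec deg [ 0.03  0.32 -0.05] q [-0.43  0.26 -0.09  1.22  0.    2.53] F [-0.  -0.7  0.8]
```

The knob slipped out of the pads, and the lever sprang back. I'll turn the gripper 90° so one finger sits behind the knob and holds it by its shape. First I'll rise, turn and check the scene.

Emit:
step_arm:
  deltas:
    - [0,0,40,0,0,8.5,-1]
    - [0,0,40,0,0,8.5,-0.5]
    - [10,0,10,0,0,8.5,0.3]
    - [10,0,0,0,0,8.5,0.3]
    - [10,0,0,0,0,8.5,0.3]

```text
clock: 14.45
tcp_pos: [0.5543, -0.1523, 0.2977]
orientation: [0.0, 0.895, 0.446, 0.004]
wrist_force: [0.4, 0.1, -0.5]
finger_gap: 0.0556
grip_force: 0.0
```

Emit:
step_arm:
  deltas:
    - [14,4,0,0,0,8.5,0.3]
    - [14,4,0,0,0,8.5,0.3]
    - [14,4,0,0,0,8.5,0.3]
    - [14,4,0,0,0,8.5,0.3]
    - [14,4,0,0,0,8.5,0.3]

```text
clock: 14.95
tcp_pos: [0.6242, -0.1319, 0.2966]
orientation: [-0.002, 0.673, 0.74, 0.003]
wrist_force: [-0.0, 0.5, -0.4]
finger_gap: 0.0557
grip_force: 0.0
```

Emit:
step_arm:
  deltas:
    - [14,4,0,0,0,5,0.3]
    - [10,0,0,0,0,0,0.3]
    - [0,0,0,0,0,0,0.3]

```text
clock: 15.25
tcp_pos: [0.6485, -0.1279, 0.2958]
orientation: [-0.002, 0.642, 0.767, 0.003]
wrist_force: [0.3, 0.7, -1.5]
finger_gap: 0.0553
grip_force: 0.0
```

```bash
cat >> plan.py <<'E'
Rx=R.from_euler('z',yaw+np.pi/2)*R.from_euler('x',np.pi)
E
python3 - <<'E'
from plan import *
goal(P(198,-.5,208),Rx)
a=cam('wrist','w5.png');w=pts(a);H=hsv(a).astype(int);h,s,v=H[...,0],H[...,1],H[...,2]
p=Rp.inv().apply((w.reshape(-1,3)-o2)).reshape(w.shape)*1e3
m=(v<70)&(p[...,2]>207)&(p[...,2]<240)&(abs(p[...,1])<25)&(p[...,0]>170)&(p[...,0]<225)
q=p[m];print(m.sum(),np.percentile(q,[2,50,98],axis=0).round(1).tolist())
E
```

```text
15.25 tcp [ 0.6485 -0.1279  0.2958] dpos mm [ -5.9  -2.1 -87.8] rotvec deg [-0.4   0.04 -0.12] q [-0.32  0.49  0.47  1.55  0.01  1.07] F [ 0.3  0.7 -1.5]
833 [[186.3, -9.6, 220.2], [198.6, 3.4, 230.3], [210.2, 12.7, 234.4]]
```

View pics/w5.png

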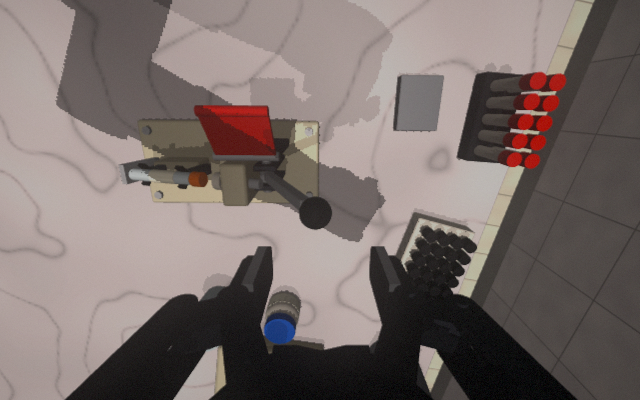

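The catch is still over at (235,130), the tube is in its cradle with the stopper at (197,180), and the lever is back at rest with the knob at (315,212). Lowering over the knob.

Emit:
step_arm:
  deltas:
    - [-6,-2,-20,-0.4,0,0,0.3]
    - [0,0,-25,0,0,0,0.3]
    - [0,0,-25,0,0,0,0.3]
    - [0,0,-15,0,0,0,0.3]
    - [0,0,0,0,0,0,0.3]

```text
clock: 15.8
tcp_pos: [0.6393, -0.1298, 0.2093]
orientation: [-0.002, 0.642, 0.766, -0.001]
wrist_force: [0.2, -0.5, 0.2]
finger_gap: 0.0555
grip_force: 0.0
```

```bash
python3 - <<'E'
from plan import *
goal(P(198.4,0,203),Rx)
E
```

```text
15.8 tcp [ 0.6393 -0.1298  0.2093] dpos mm [ 3.7  0.3 -6.3] rotvec deg [-0.08 -0.22 -0.05] q [-0.32  0.48  0.24  1.33  0.    1.07] F [ 0.2 -0.5  0.2]
```

Emit:
step_arm:
  deltas:
    - [3.5,0,-7,0,0,0,0.3]
    - [0,0,0,0,0,0,-1]
    - [0,0,0,0,0,0,-1]
    - [0,0,0,0,0,0,-1]
    - [0,0,0,0,0,0,-1]
  newtons: 30

```text
clock: 16.3
tcp_pos: [0.6448, -0.1304, 0.2057]
orientation: [0.001, 0.642, 0.767, 0.0]
wrist_force: [-1.5, -1.1, 3.5]
finger_gap: 0.0259
grip_force: 29.5
```

```bash
python3 lev.py
```

```text
16.3 [200.   -1.2 205.7] q 0.008 r 151.0 F press [-1.7 -0.8  3.5] 0.02593666988068085 29.463382065296173
16.3 tcp [ 0.6448 -0.1304  0.2057] dpos mm [-121.1  -22.1    1.6] rotvec deg [ 1.100e-01  3.000e-02 -9.007e+01] q [-0.32  0.48  0.24  1.32 -0.    1.07] F [-1.5 -1.1  3.5]
```

Closing pushed the tool upwards, so the pads sit above the knob's equator. Reopening and going lower.

Emit:
step_arm:
  deltas:
    - [0,0,0,0,0,0,0]
    - [0,0,0,0,0,0,0.1]
    - [0,0,-10,0,0,0,0.1]
    - [0,0,0,0,0,0,0.1]

```text
clock: 16.7
tcp_pos: [0.6442, -0.1298, 0.1928]
orientation: [-0.001, 0.642, 0.767, -0.0]
wrist_force: [0.2, -0.2, 0.3]
finger_gap: 0.0468
grip_force: 0.0
```

Emit:
step_arm:
  deltas:
    - [0,0,0,0,0,0,-1]
    - [0,0,0,0,0,0,-1]
    - [0,0,0,0,0,0,-1]
    - [0,0,0,0,0,0,-1]

```text
clock: 17.1
tcp_pos: [0.6422, -0.1303, 0.1943]
orientation: [-0.002, 0.642, 0.766, -0.002]
wrist_force: [-6.0, -1.8, 2.3]
finger_gap: 0.0309
grip_force: 26.8
```

```bash
python3 lev.py
```

```text
17.1 [197.5  -0.7 194.3] q -0.011 r 139.6 F press [-6.2 -0.7  2.3] 0.030860490650606635 26.83705497533083
17.1 tcp [ 0.6422 -0.1303  0.1943] dpos mm [-118.5  -22.2   13.1] rotvec deg [ -0.18  -0.23 -90.05] q [-0.32  0.49  0.22  1.3  -0.    1.07] F [-6.  -1.8  2.3]
```

A secure capture. Pulling along the arc.

Emit:
step_arm:
  deltas:
    - [-11.5,-2,5,0,0,0,-1]
    - [-12,-2,4,0,0,0,-1]
    - [-12,-2,3,0,0,0,-1]
    - [-12.5,-2.2,2,0,0,0,-1]

```text
clock: 17.5
tcp_pos: [0.6001, -0.1377, 0.2121]
orientation: [0.004, 0.642, 0.767, 0.004]
wrist_force: [6.8, 4.9, 0.8]
finger_gap: 0.0259
grip_force: 29.8
```

Emit:
step_arm:
  deltas:
    - [-12.5,-2.2,1,0,0,0,-1]
    - [-12.5,-2.2,0,0,0,0,-1]
    - [-12.5,-2.2,-1,0,0,0,-1]

```text
clock: 17.8
tcp_pos: [0.5619, -0.145, 0.2116]
orientation: [0.004, 0.642, 0.767, 0.003]
wrist_force: [6.2, 1.5, -6.0]
finger_gap: 0.0262
grip_force: 30.2
```

```bash
sed -i 's/200.6,204.3/197.5,196/' lev.py; python3 lev.py
```

```text
17.8 [115.8  -1.2 211.6] q 0.559 r 151.5 F press [ 6.3  0.4 -6. ] 0.026236893398448605 30.228863954544067
17.8 tcp [ 0.5619 -0.145   0.2116] dpos mm [-41.2  -8.  -12.5] rotvec deg [  0.49   0.43 -90.13] q [-0.39  0.32  0.01  1.25  0.    1.  ] F [ 6.2  1.5 -6. ]
```

Emit:
step_arm:
  deltas:
    - [-12.3,-2.2,-3.5,0,0,0,-1]
    - [-12,-2.1,-4.5,0,0,0,-1]
    - [-12,-2.1,-5,0,0,0,-1]
    - [0,0,0,0,0,0,-1]

```text
clock: 18.2
tcp_pos: [0.5281, -0.151, 0.2012]
orientation: [0.007, 0.642, 0.767, 0.006]
wrist_force: [7.4, 6.8, 14.7]
finger_gap: 0.0262
grip_force: 50.4
```

```bash
python3 lev.py
```

```text
18.2 [ 81.5  -1.2 201.2] q 0.797 r 149.2 F press [ 8.5  5.4 14.7] 0.026236813283329434 50.412870571017265
18.2 tcp [ 0.5281 -0.151   0.2012] dpos mm [-7.4 -2.  -2.1] rotvec deg [  0.81   0.82 -90.14] q [-0.43  0.26 -0.1   1.19  0.01  0.96] F [ 7.4  6.8 14.7]
```

Emit:
step_arm:
  deltas:
    - [-5,-0.9,1,0,0,0,-1]
    - [-4,-0.7,0,0,0,0,-1]
    - [0,0,0,0,0,0,-1]

```text
clock: 18.5
tcp_pos: [0.5228, -0.152, 0.1999]
orientation: [0.008, 0.641, 0.767, 0.008]
wrist_force: [22.6, 9.0, -4.0]
finger_gap: 0.0263
grip_force: 61.7
```

```bash
python3 lev.py
```

```text
18.5 [ 76.1  -1.2 199.9] q 0.834 r 149.9 F press [23.8  4.9 -4. ] 0.02629160412504766 61.73064440488815
18.5 tcp [ 0.5228 -0.152   0.1999] dpos mm [-2.1 -1.  -0.8] rotvec deg [  0.89   1.13 -90.24] q [-0.44  0.25 -0.12  1.18  0.01  0.95] F [22.6  9.  -4. ]
```

Emit:
step_arm:
  deltas:
    - [-3,-0.5,-1,0,0,0,-1]
    - [0,0,0,0,0,0,-1]
    - [0,0,0,0,0,0,-1]

```text
clock: 18.8
tcp_pos: [0.5222, -0.1521, 0.1996]
orientation: [0.009, 0.641, 0.768, 0.01]
wrist_force: [25.9, 9.8, -3.0]
finger_gap: 0.0262
grip_force: 61.2
```

```bash
python3 lev.py; python3 - <<'E'
from plan import *
a=cam('scene');b=cam('wrist')
x=cv2.resize(a['image'][140:250,240:350,::-1],(400,400),interpolation=cv2.INTER_CUBIC)
y=cv2.resize(b['image'][60:260,60:260,::-1],(400,400),interpolation=cv2.INTER_CUBIC)
cv2.imwrite('pics/fin.png',np.hstack([x,y]))
w=pts(b);H=hsv(b).astype(int);h,s,v=H[...,0],H[...,1],H[...,2]
p=Rcr.inv().apply((w.reshape(-1,3)-o2-[0,0,.095])).reshape(w.shape)*1e3
m=(h>5)&(h<22)&(s>150)&(abs(p[...,1])<20)&(p[...,2]<20)&(p[...,2]>-12)&(p[...,0]<80)&(p[...,0]>20)
print('stopper',m.sum(),np.percentile(p[m],[2,50,98],axis=0).round(1).tolist())
E
```

```text
18.8 [ 75.5  -1.3 199.6] q 0.838 r 149.8 F press [27.2  5.1 -3. ] 0.026170218603983282 61.22706410911633
18.8 tcp [ 0.5222 -0.1521  0.1996] dpos mm [-1.5 -0.9 -0.5] rotvec deg [  1.06   1.37 -90.29] q [-0.44  0.24 -0.13  1.18  0.01  0.95] F [25.9  9.8 -3. ]
stopper 279 [[37.1, -7.3, 1.4], [43.2, 3.2, 8.2], [49.2, 9.5, 10.6]]
```

View pics/fin.png

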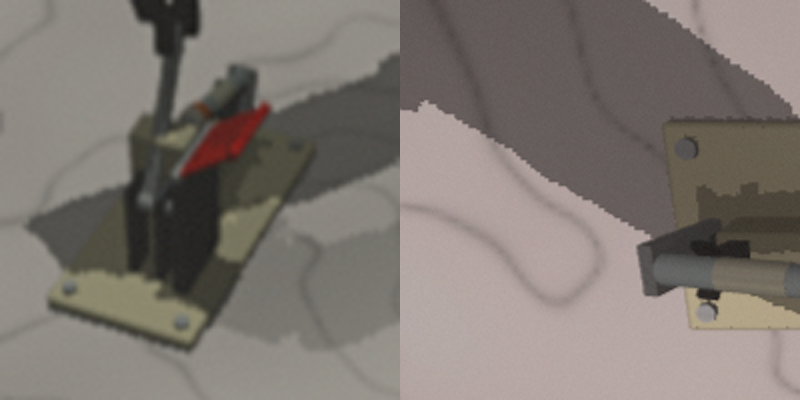

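The left half shows the lever leaning towards the robot in the gripper and the catch flipped; the right half shows the tube's foot against its stop. The stopper's end measures 49 mm from the cradle origin, which is fully home. The lever is on its hard stop, as force rises without motion. Handing in.

```bash
python3 -c "
from workcell import *
print(hand_in())"
```

```text
the job is handed in; nothing more can be done
None
```

I handed the job in at 18.9 s with the tube in the cradle, the catch flipped right over, the stopper pressed home, and the gripper holding the lever at its stop; the first lever pull slipped off partway and I re-gripped.

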